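Take the glue pot off its warmer

ROBOT

A 6-joint arm with a two-finger parallel gripper is mounted at the origin on the work surface. World frame = base frame: x ahead of the robot, y to its left, z up, the work surface at z = 0. Lengths are in m, angles in rad, forces in N, time in s.
With the tool pointing down it reaches from about 0.325 to 0.9 m from the base axis. Payload 6.1 kg.
Tool frame: the origin (TCP) lies midway between the tips of the shut fingers; the grasp point (between the pads) lies 19 mm behind it; x points along the fingers, y is the direction in which the jaws open and shut, and the axes are right-handed (so a half turn about x gives the same grasp; the last joint's range is limited). The gripper opens to 85 mm and grips with 20 to 120 N. Pads are 22 mm wide; open, the fingers measure 114 mm over their backs; the gripper's body (76 mm by 85 mm) begins 54 mm behind the grasp point. The pads swing forward as they close: fully open they stand 13 mm farther back than shut.
Start: joints at [-0.126, 0.22, 1.526, -0, 1.395, -0.126], TCP at [0.625, -0, 0.231] pointing down, gripper open.
Joint ranges: [-2.98, 2.98], [-0.91, 2.08], [0.09, 2.57], [-1.24, 4.39], [0.2, 2.65], [-2.68, 2.68]. Speed limits (rad/s): [2.57, 2.57, 3.01, 3.14, 3.14, 3.14].

INTERFACE

Orientations are given as [roll, pitch, yaw] about the fixed x, y, z axes, in that order (R = Rz(yaw) Ry(pitch) Rx(roll)).
In Python, from plant import movep, move_l, set_joints, gripper_to, hold, inverse_kinematics, observe, get_image, get_calibration, Unreachable, job_done gives the robot as it stands. Calls block until the motion is done:
- movep(position, orientation): joint-space move of the TCP to a pose.
- move_l(position, feed=0.15, rotation=None, max_force=None): straight line of the TCP; rotation=None keeps the orientation; feed is the mean speed in m/s. With max_force (N) it stops when the force on the tool has changed by that much, and returns True; else False.
- set_joints(angles): joint-space move.
- gripper_to(opening, f_grip=None): finger opening in m; f_grip is the grip in N (None keeps the last); returns when the fingers have stopped.
- hold(seconds).
- inverse_kinematics(position, orientation): joint angles nearest the present ones, or None.
- observe(): the state.
- get_image(name): name is "scene" or "side" or "wrist"; returns (picture, depth): 384x512x3 uint8, red, green, blue; 384x512 float32, m along the optical axis (not along the pixel's ray), 0 where there is no reading.
- get_calibration(name): a dict with "intrinsics" (3x3 intrinsics, pixels), "dist_coeffs" ([k1, k2, p1, p2, k3] as OpenCV has them; the pictures are not rectified), "world_from_camera" (4x4, takes a point from camera to world coordinates). Camera axes: x right, y down, z forward; pixel columns grow to the right and rows downward; lengths in m; the calibration is good to about 2 mm. A picture is of the moment at which its call begins: read the wrist's pose just before it. get_calibration takes no time and is no camera call; for the wrist camera it gives the pose at the moment of the call.
A pose or a line that the arm cannot do raises Unreachable and nothing moves.
- job_done(): hands the job in, once; it reports no verdict.
The state is a dict: "time_s": time; "q": joint angles; "joint_velocities": joint speeds; "joint_torque": joint torques, N m; "eef_pos": TCP position; "tcp_rot": TCP orientation; "ft_force": force on the tool from outside, world axes, zero at the start; "torque": the same for the moment, N m; "opening": finger opening in m.
Only numpy, scipy, OpenCV 4.12 (cv2) and the standard library are available. Lean on these libraries where they do the work, as an engineer would, in place of code of your own. Each camera call takes 0.05 s, during which the arm holds its last target.

TASK

Lift the glue pot that stands on the warming stand by its overhead handle, carry it level, and set it down gently, upright, wholly on the round cork mat; then let go. Leave the other pot, which stands on the bench, where it is.

Things in the scene. Friction and masses are not known exactly. Their poses are not given: they have to be found in the camera images.
- pot: Lidded steel glue pot on the warming stand, 90 mm across (lid rim 96), 0.35-0.7 kg. Lid top 82 mm above the foot. Rigid overhead handle: wooden bar 18 mm thick, 80 mm long, lying along the pot's y axis, centred over the pot, centre line 138 mm above the foot; thin steel straps at y = +53 and -53 mm carry its ends; 47 mm free between lid and bar. Origin: centre of the foot; z up.
- warmer: Warming stand, fixed: grey square housing 140 x 140 mm with a round dark plate on top, 55 mm above the bench, 108 mm across inside a raised lip whose top is 63 mm above the bench. The pot stands on the plate inside the lip, so it must rise over 8 mm to come off. Origin: centre of its underside on the bench; z up.
- mat: The round cork mat, fixed to the bench: 150 mm in diameter, 8 mm thick. Origin: centre of its underside on the bench; z up.
- spare_pot: A second pot of the same shape and size (147 mm tall over its handle), loose, standing directly on the bench: leave it alone. It may stand between the warming stand and the mat, so carry above or round it. Origin: centre of its foot; z up.
Things that resemble listed ones, but are neither listed nor needed, are in the scene too. Of the things shaped like the mat, the cork one is meant. Leave any yellow look-alike of the pot alone.

How it is judged:
By the outcome, as a careful person would: the job done as asked, in the order asked, and still so for the second after the job is handed in, with the robot touching nothing.
It also fails if it takes over 42 s, if anything falls off the work surface, if the arm or the gripper's body presses on something with over 40 N, if the wrist force passes 120 N, or if a joint passes its speed limit or range.

## Working session

There is one attempt and no reset: what is moved stays moved. The work goes in short steps, each a Python script; the robot and the scene stay as the last script left them, time stands still between calls to the robot, and variables do not carry over. Pictures are saved under pics/ and viewed, and the job is handed in when it is done.

```bash
ls; mkdir -p pics; python3 - <<'E'
from plant import *
import cv2,numpy as np
for n in ["scene","side","wrist"]:
    c=get_calibration(n); im,d=get_image(n)
    cv2.imwrite(f"pics/{n}0.png",im[:,:,::-1]); np.savez(f"pics/{n}0.npz",im=im,d=d,**c)
    print(n,np.round(c["intrinsics"],1).tolist(),c["dist_coeffs"],np.round(c["world_from_camera"],3).tolist(),(d>0).mean())
s=observe();print(s)
E
```

```text
pics
scene [[453.6, 0.0, 260.7], [0.0, 453.6, 187.0], [0.0, 0.0, 1.0]] [-0.14056242  0.          0.          0.          0.        ] [[0.334, 0.562, -0.757, 1.415], [0.942, -0.19, 0.275, -0.254], [0.01, -0.805, -0.593, 0.799], [0.0, 0.0, 0.0, 1.0]] 0.9959513346354166
side [[397.6, 0.0, 251.9], [0.0, 397.6, 189.7], [0.0, 0.0, 1.0]] [-0.02405912  0.          0.          0.          0.        ] [[0.948, -0.188, 0.258, 0.158], [-0.319, -0.523, 0.791, -0.936], [-0.014, -0.832, -0.555, 0.775], [0.0, 0.0, 0.0, 1.0]] 0.9957631429036459
wrist [[329.5, 0.0, 258.8], [0.0, 329.5, 193.1], [0.0, 0.0, 1.0]] [-0.04833762  0.          0.          0.          0.        ] [[1.0, 0.001, -0.002, 0.625], [0.0, -0.955, -0.298, 0.076], [-0.003, 0.298, -0.955, 0.374], [0.0, 0.0, 0.0, 1.0]] 0.9961598714192709
{'time_s': 0.15, 'q': array([-1.26090601e-01,  2.21061040e-01,  1.52736190e+00, -2.44798685e-05,
        1.39466328e+00, -1.26086698e-01]), 'joint_velocities': array([-0.00141781, -0.00335473, -0.00197712, -0.00072041,  0.00032125,
       -0.00057499]), 'joint_torque': array([ 5.24838761e-04, -4.97483325e+01, -3.89904678e+01, -1.73041117e-04,
        7.14129725e-03, -8.50862284e-05]), 'eef_pos': array([6.24539118e-01, 5.23581877e-05, 2.30433379e-01]), 'tcp_rot': array([-1.68075211,  1.56930256,  3.03163728]), 'ft_force': array([ 0.39364106, -0.81018795,  0.68819283]), 'torque': array([ 0.02824571,  0.03999334, -0.01615521]), 'opening': 0.08560645660893905}
```

View pics/scene0.png

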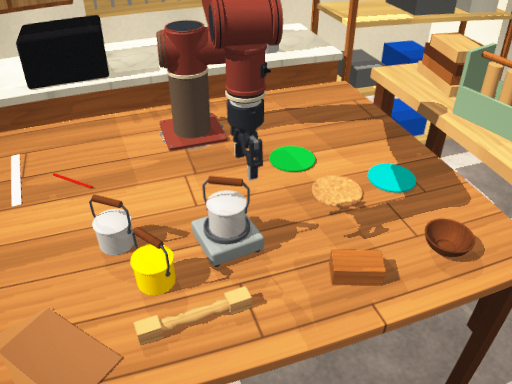

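View pics/side0.png

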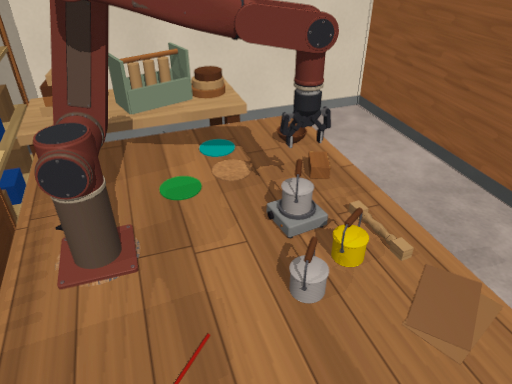

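View pics/wrist0.png

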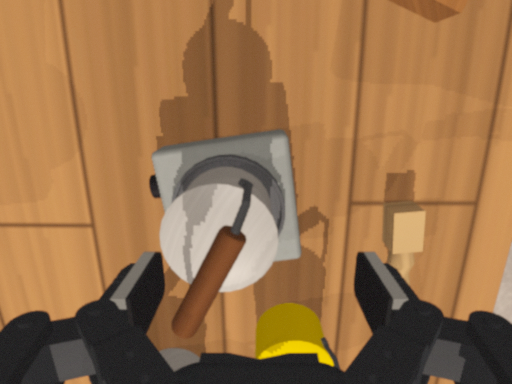

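Scene picture candidates:
- **Pots:** the grey pot on the stand is at (227,212), the grey spare on the bench at (114,230) and the yellow look-alike at (153,268). I want the one on the stand.
- **Mats:** cork is at (337,191), green at (292,158), cyan at (391,178), and there is a brown square board at (60,350). I want the cork one.

Next I'll measure positions and check close crops of these choices.

```bash
cat > h.py <<'E'
import cv2,numpy as np
def pts(uv,d,K,D,T):
    n=cv2.undistortPoints(np.float64(uv).reshape(-1,1,2),K,D).reshape(-1,2)
    p=np.c_[n,np.ones(len(n))]*np.asarray(d).reshape(-1,1)
    return p@T[:3,:3].T+T[:3,3]
def cloud(im,d,K,D,T):
    v,u=np.mgrid[:384,:512]
    P=pts(np.c_[u.ravel(),v.ravel()],d.ravel(),K,D,T).reshape(384,512,3); P[d<=0]=np.nan
    return P
def ray(uv,z,K,D,T):
    a=pts(uv,np.ones(len(uv)),K,D,T)-T[:3,3]
    return T[:3,3]+a*((z-T[2,3])/a[:,2:3])
E
python3 - <<'E'
from h import *
f={n:np.load(f"pics/{n}0.npz") for n in["scene","side","wrist"]}
box={"scene":(195,170,262,200),"side":(285,155,310,185),"wrist":(165,220,250,340)}
for n,g in f.items():
    im=g["im"];K,D,T=g["intrinsics"],g["dist_coeffs"],g["world_from_camera"]
    P=cloud(im,g["d"],K,D,T)
    hsv=cv2.cvtColor(im,cv2.COLOR_RGB2HSV)
    a,b,c,e=box[n]; m=np.zeros((384,512),bool); m[b:e,a:c]=1
    m&=(hsv[...,0]<15)&(hsv[...,1]>110)&(hsv[...,2]<190)&(P[...,2]>.17)&(P[...,2]<.22)
    q=P[m]; xy=q[:,:2]
    mid,_,_=cv2.fitLine(np.float32(xy),cv2.DIST_L2,0,.01,.01).ravel()[:2],0,0
    t=(xy-xy.mean(0))@mid; 
    print(n,"bar",m.sum(),"mean",q.mean(0).round(4),"dir",mid.round(3),np.degrees(np.arctan2(mid[1],mid[0])).round(1),"mid of ends",(xy.mean(0)+mid*(t.min()+t.max())/2).round(4),"len",np.ptp(t).round(4),"z",np.percentile(q[:,2],[2,98]).round(3))
    # lid top
    z=.055+.082
    m2=(abs(P[...,2]-z)<.006)&(hsv[...,1]<60)&(np.hypot(P[...,0]-q[:,0].mean(),P[...,1]-q[:,1].mean())<.06)
    if m2.sum()>20: print("  lid",m2.sum(),cv2.minEnclosingCircle(np.float32(P[m2][:,:2])))
    # grey pot tops
    if n!="wrist":
        for nm,zz in(("bench pots",.082),):
            m3=(abs(P[...,2]-zz)<.008)&(P[...,0]>.3)
            k,l,s,cc=cv2.connectedComponentsWithStats(np.uint8(m3))
            for i in range(1,k):
                if s[i,4]>80: print("  z082",s[i],P[l==i][:,:2].mean(0).round(3),im[l==i].mean(0).round())
        # mat
        seed={"scene":(337,191),"side":(231,170)}[n]
        m4=(abs(P[...,2]-.008)<.004)
        lab=cv2.cvtColor(im,cv2.COLOR_RGB2LAB).astype(int)
        cork=lab[seed[1]-5:seed[1]+6,seed[0]-8:seed[0]+9].reshape(-1,3).mean(0)
        k,l=cv2.connectedComponents(np.uint8(m4)); 
        w=P[...,:2][m4&(l==l[seed[1],seed[0]])]
        print("  mat comp",len(w),cv2.minEnclosingCircle(np.float32(w)) if len(w) else 0,P[seed[1],seed[0]],im[seed[1],seed[0]])
im=f["scene"]["im"][:,:,::-1]; s=f["side"]["im"][:,:,::-1]; w=f["wrist"]["im"][:,:,::-1]
r=lambda x:cv2.resize(x,(390,290),interpolation=cv2.INTER_CUBIC)
cv2.imwrite("pics/crop1.png",np.vstack([np.hstack([r(im[160:280,80:270]),r(im[140:230,250:430])]),np.hstack([r(s[150:310,240:400]),r(s[130:210,140:260])])]))
E
```

```text
scene bar 268 mean [ 0.5968 -0.0445  0.1954] dir [0.462 0.887] 62.5 mid of ends [ 0.5954 -0.0471] len 0.1048 z [0.18  0.201]
  lid 692 ((0.5937826633453369, -0.04250209778547287), 0.05289994925260544)
  z082 [488 107  24  14  99] [0.348 1.07 ] [148. 175. 133.]
  z082 [ 92 209  39  26 749] [ 0.512 -0.316] [230. 224. 215.]
  z082 [208 218  37  15 176] [ 0.625 -0.052] [160. 153. 144.]
  z082 [130 244  44  31 942] [ 0.672 -0.241] [249. 243.   2.]
  mat comp 1130 ((0.48873767256736755, 0.3208675980567932), 0.07665497064590454) [0.49317798 0.3193956  0.00646766] [247 188 104]
side bar 100 mean [ 0.5869 -0.0482  0.1982] dir [0.458 0.889] 62.8 mid of ends [ 0.5895 -0.0433] len 0.0801 z [0.191 0.202]
  lid 359 ((0.5881737470626831, -0.04969470947980881), 0.05010718107223511)
  z082 [358  15 154  48 359] [2.396 1.51 ] [126.  82.  50.]
  z082 [134  30  64   8 127] [0.548 2.384] [191. 178. 157.]
  z082 [192  75  31   9 121] [0.585 1.144] [131.  97.  62.]
  z082 [155  82  37  12 114] [0.398 1.087] [108. 120.  97.]
  z082 [282 199  29  12 128] [ 0.574 -0.074] [130. 122. 117.]
  z082 [333 222  36  26 588] [ 0.66  -0.244] [200. 170.   3.]
  z082 [289 251  40  34 781] [ 0.5   -0.321] [156. 146. 140.]
  mat comp 620 ((0.48610880970954895, 0.32111868262290955), 0.07703202217817307) [0.48293058 0.30934666 0.00792853] [169 119  75]
wrist bar 3112 mean [ 0.5927 -0.0363  0.2006] dir [0.46  0.888] 62.6 mid of ends [ 0.5912 -0.0392] len 0.0801 z [0.195 0.203]
  lid 7574 ((0.5930923819541931, -0.03606165945529938), 0.05165521800518036)
```

View pics/crop1.png

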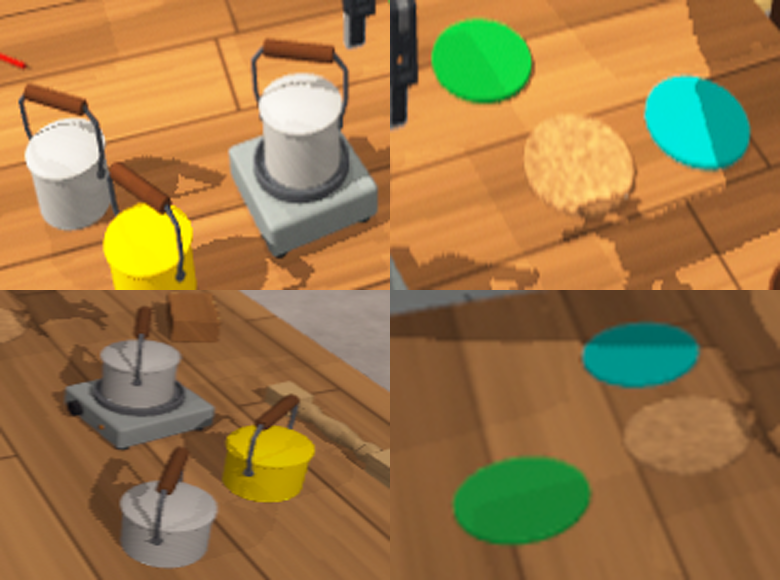

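The crop confirms both choices: the white/grey pot stands on the square housing with its dark ring, and the cork mat is the speckled one at scene (337,191). The bar runs at about 62.6° and is centred near (0.592,-0.043), but the views differ by 5–8 mm. The wrist camera will refine this from above.

```bash
cat >> h.py <<'E'
from scipy.spatial.transform import Rotation as Rn
def ori(deg):
    c,s=np.cos(np.radians(deg)),np.sin(np.radians(deg))
    return Rn.from_matrix(np.array([[0,c,s],[0,s,-c],[-1,0,0.]])).as_euler("xyz")
E
python3 - 2>/dev/null <<'E'
from plant import *
from h import *
s=observe(); print(Rn.from_euler("xyz",s["tcp_rot"]).as_matrix().round(2).tolist())
for a in(-27.4,152.6):
    for p in((.592,-.043,.30),(.592,-.043,.174),(.4875,.321,.30),(.4875,.321,.127)):
        q=inverse_kinematics(p,ori(a)); print(a,p,None if q is None else np.round(q,2))
E
```

```text
[[-0.0, 1.0, 0.0], [0.0, 0.0, -1.0], [-1.0, -0.0, -0.0]]
-27.4 (0.592, -0.043, 0.3) [-0.21  0.11  1.52  0.    1.51  0.27]
-27.4 (0.592, -0.043, 0.174) [-0.21  0.19  1.67  0.    1.28  0.27]
-27.4 (0.4875, 0.321, 0.3) [ 0.45  0.09  1.55 -0.    1.51  0.93]
-27.4 (0.4875, 0.321, 0.127) [ 0.45  0.22  1.73 -0.    1.19  0.93]
152.6 (0.592, -0.043, 0.3) None
152.6 (0.592, -0.043, 0.174) None
152.6 (0.4875, 0.321, 0.3) [ 0.45  0.09  1.55 -0.    1.51 -2.22]
152.6 (0.4875, 0.321, 0.127) [ 0.45  0.22  1.73 -0.    1.19 -2.22]
```

```bash
python3 - 2>/dev/null <<'E'
from plant import *
from h import *
movep((.592,-.043,.29),ori(-27.4)); hold(.2)
g=get_calibration("wrist"); im,d=get_image("wrist"); cv2.imwrite("pics/wrist1.png",im[:,:,::-1])
K,D,T=g["intrinsics"],g["dist_coeffs"],g["world_from_camera"]
P=cloud(im,d,K,D,T); hsv=cv2.cvtColor(im,cv2.COLOR_RGB2HSV)
m=(hsv[...,0]<15)&(hsv[...,1]>110)&(hsv[...,2]<190)&(abs(P[...,2]-.195)<.015)&(np.hypot(P[...,0]-.592,P[...,1]+.043)<.08)
k,l,st,c=cv2.connectedComponentsWithStats(np.uint8(m)); i=1+st[1:,4].argmax(); m=l==i
box=cv2.minAreaRect(np.float32(P[m][:,:2])); print(st[i],box,np.percentile(P[m][:,2],[2,98]))
# second estimate: silhouette rays onto plane at bar centre height
v,u=np.nonzero(m); R=ray(np.c_[u,v],.193,K,D,T); print("ray",cv2.minAreaRect(np.float32(R[:,:2])))
m2=(abs(P[...,2]-.137)<.006)&(hsv[...,1]<60)
print("lid",cv2.minEnclosingCircle(np.float32(P[m2][:,:2])))
s=observe();print(s["eef_pos"],s["time_s"])
E
```

```text
[ 246  140   23  110 2233] ((0.5878746509552002, -0.04590229317545891), (0.09430588036775589, 0.01736527495086193), 63.2603759765625) [0.19646249 0.20334532]
ray ((0.5892528891563416, -0.043235380202531815), (0.08718341588973999, 0.01740218698978424), 63.21017074584961)
lid ((0.6331889629364014, -0.10564373433589935), 0.1255989521741867)
[ 0.59164557 -0.04225957  0.28827367] 0.8667
```

View pics/wrist1.png

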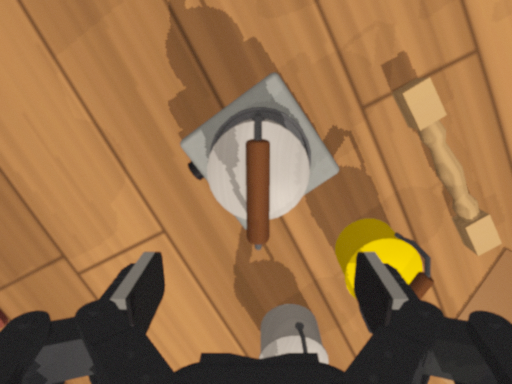

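The wrist view shows the bar of the pot on the stand, vertical at (258,190) and midway between the fingers. Estimates agree on (0.590,-0.043) at 63°, so I'll descend, grip and do a test lift.

```bash
python3 - 2>/dev/null <<'E'
from plant import *
from h import *
o=ori(-27)
move_l((.590,-.043,.28),.15,o)
print("hit",move_l((.590,-.043,.174),.08,max_force=15))
gripper_to(0.0,60); hold(.3)
s=observe();print(s["eef_pos"],s["opening"],s["ft_force"].round(2),s["time_s"])
f0=s["ft_force"];p=s["eef_pos"]
move_l((.590,-.043,.194),.04); hold(.4)
s=observe();print(s["eef_pos"],s["opening"],s["ft_force"].round(2),s["torque"].round(3),s["time_s"])
for n in("side","scene"):
    im,d=get_image(n); cv2.imwrite(f"pics/{n}2.png",im[:,:,::-1])
a=cv2.imread("pics/side2.png")[90:260,220:380];b=cv2.imread("pics/scene2.png")[110:280,160:300]
cv2.imwrite("pics/c2.png",np.hstack([cv2.resize(a,(400,425)),cv2.resize(b,(350,425))]))
E
```

```text
hit False
[ 0.59000858 -0.04301062  0.17419524] 0.015909756745259615 [-2.2   0.85  2.99] 3.5333
[ 0.5899205  -0.04299533  0.19383351] 0.01596523930007064 [-0.26 -0.95 -3.04] [-0.01  -0.04  -0.015] 4.5833
```

View pics/c2.png

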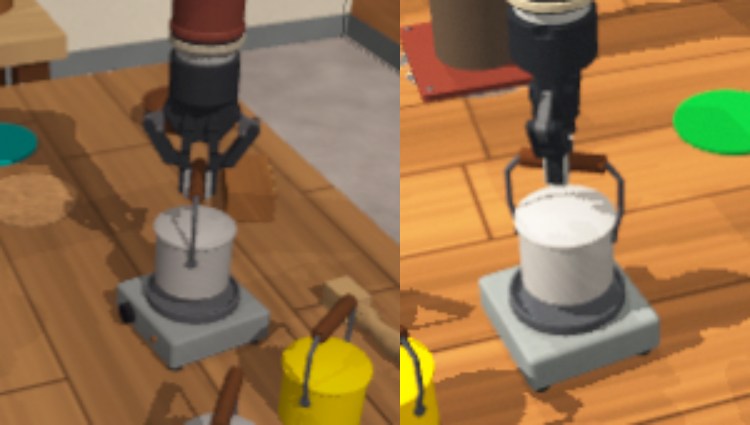

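The pot hangs level in the grip, clear of the plate, and the wrist force dropped by about 6 N. I'll raise it and carry it over to the mat.

```bash
python3 - 2>/dev/null <<'E'
from plant import *
from h import *
move_l((.590,-.043,.27),.1); hold(.1)
move_l((.4875,.321,.27),.12); hold(.5)
move_l((.4875,.321,.17),.08); hold(.5)
s=observe();print(s["eef_pos"],s["opening"],s["ft_force"].round(2),s["torque"].round(3),s["time_s"])
for n in("side","scene"):
    g=get_calibration(n); im,d=get_image(n); cv2.imwrite(f"pics/{n}3.png",im[:,:,::-1])
    K,D,T=g["intrinsics"],g["dist_coeffs"],g["world_from_camera"]
    P=cloud(im,d,K,D,T); hsv=cv2.cvtColor(im,cv2.COLOR_RGB2HSV)
    near=(np.hypot(P[...,0]-.4875,P[...,1]-.321)<.075)&(hsv[...,1]<70)&(P[...,2]>.02)&(P[...,2]<.14)
    q=P[near]; print(n,len(q),"z",np.percentile(q[:,2],[1,50,99]).round(3))
    zt=.170+.019-.138+.082
    lid=near&(abs(P[...,2]-zt)<.008); w=P[lid]
    A=np.c_[w[:,:2]-[.4875,.321],np.ones(len(w))]; c=np.linalg.lstsq(A,w[:,2],rcond=None)[0]
    print(" lid",len(w),cv2.minEnclosingCircle(np.float32(w[:,:2])),"tilt deg",np.degrees(np.arctan(c[:2])).round(1),"z",c[2].round(4))
a=cv2.imread("pics/side3.png")[70:240,150:310];b=cv2.imread("pics/scene3.png")[80:250,260:400]
cv2.imwrite("pics/c3.png",np.hstack([cv2.resize(a,(400,425)),cv2.resize(b,(350,425))]))
E
```

```text
[0.48750923 0.32101192 0.17002986] 0.01640883056574256 [ 0.79 -0.16 -3.55] [-0.003 -0.063  0.031] 11.3917
side 641 z [0.053 0.109 0.135]
 lid 224 ((0.48656684160232544, 0.3201855421066284), 0.0562254972755909) tilt deg [-0.1  1.1] z 0.1304
scene 1147 z [0.056 0.117 0.134]
 lid 489 ((0.4928877055644989, 0.31915491819381714), 0.052536625415086746) tilt deg [-0.9  1.3] z 0.13
```

View pics/c3.png

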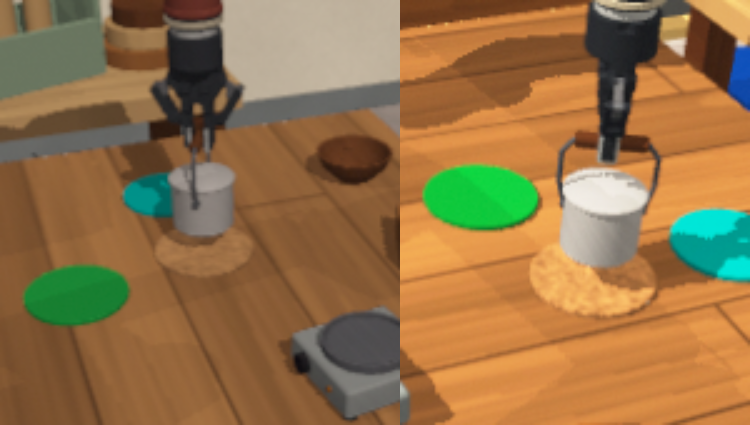

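The pot is level, with about 1° of tilt, and hangs over the cork mat within 5 mm of its centre; the margin is 30 mm. I'll lower it slowly until it touches.

```bash
python3 - 2>/dev/null <<'E'
from plant import *
from h import *
move_l((.4875,.321,.139),.05); hold(.4)
z0=observe()["ft_force"][2]
hit=move_l((.4875,.321,.120),.012,max_force=3.5)
s=observe();print(hit,s["eef_pos"].round(4),z0.round(2),s["ft_force"].round(2),s["opening"],s["time_s"])
hold(.3); s=observe();print(s["ft_force"].round(2),s["torque"].round(3))
im,d=get_image("side"); cv2.imwrite("pics/side4.png",im[:,:,::-1])
im,d=get_image("scene"); cv2.imwrite("pics/scene4.png",im[:,:,::-1])
a=cv2.imread("pics/side4.png")[70:240,150:310];b=cv2.imread("pics/scene4.png")[80:250,260:400]
cv2.imwrite("pics/c4.png",np.hstack([cv2.resize(a,(400,425)),cv2.resize(b,(350,425))]))
E
```

```text
True [0.4872 0.3209 0.1271] -3.2 [-0.64 -0.13  5.72] 0.016180843511491776 13.6417
[-1.13 -0.39  6.17] [-0.08   0.13  -0.012]
```

View pics/c4.png

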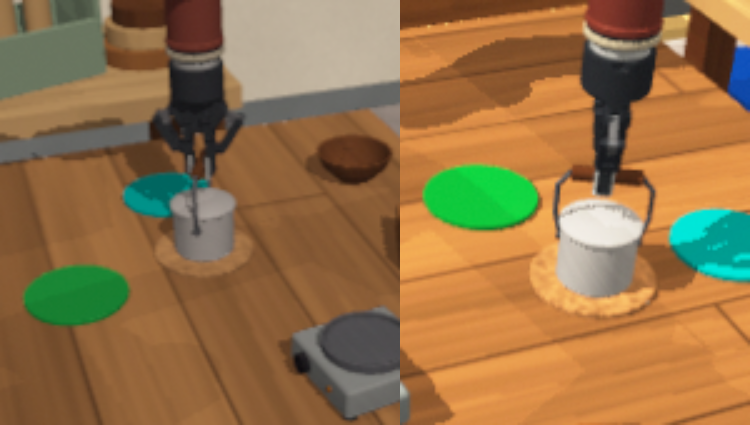

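Contact came at TCP z = 0.127, exactly the expected height, so the pot is seated. I'll release, back straight up and check.

```bash
python3 - 2>/dev/null <<'E'
from plant import *
from h import *
gripper_to(.07); hold(.3)
s=observe();print(s["ft_force"].round(2),s["opening"])
print(move_l((.4875,.321,.26),.08,max_force=10)); hold(.5)
s=observe();print(s["eef_pos"],s["ft_force"].round(2),s["time_s"])
for n in("side","scene"):
    g=get_calibration(n); im,d=get_image(n); cv2.imwrite(f"pics/{n}5.png",im[:,:,::-1])
    K,D,T=g["intrinsics"],g["dist_coeffs"],g["world_from_camera"]
    P=cloud(im,d,K,D,T); hsv=cv2.cvtColor(im,cv2.COLOR_RGB2HSV)
    r=np.hypot(P[...,0]-.4875,P[...,1]-.321)
    w=P[(r<.075)&(hsv[...,1]<70)&(abs(P[...,2]-.09)<.008)]
    A=np.c_[w[:,:2]-[.4875,.321],np.ones(len(w))]; c=np.linalg.lstsq(A,w[:,2],rcond=None)[0]
    print(n,"lid",len(w),cv2.minEnclosingCircle(np.float32(w[:,:2])),"tilt",np.degrees(np.arctan(c[:2])).round(1),"z",c[2].round(4))
    m3=(abs(P[...,2]-.082)<.008)&(np.hypot(P[...,0]-.506,P[...,1]+.318)<.1)&(hsv[...,1]<90)
    print(" spare",P[m3][:,:2].mean(0).round(3))
a=cv2.imread("pics/side5.png");b=cv2.imread("pics/scene5.png")
cv2.imwrite("pics/c5.png",np.hstack([cv2.resize(a,(400,300)),cv2.resize(b,(400,300))]))
cv2.imwrite("pics/c5b.png",np.hstack([cv2.resize(a[70:240,150:310],(400,425)),cv2.resize(b[80:250,260:400],(350,425))]))
E
```

```text
[0.45 0.   0.29] 0.07015612647120417
False
[0.48754854 0.32099251 0.26002671] [0.2  0.3  0.32] 17.2333
side lid 245 ((0.4858384132385254, 0.3183724284172058), 0.055859245359897614) tilt [0.2 1.3] z 0.0876
 spare [ 0.5   -0.321]
scene lid 489 ((0.48986631631851196, 0.3196045160293579), 0.053827475756406784) tilt [-0.7  0.8] z 0.0869
 spare [ 0.512 -0.315]
```

View pics/c5.png

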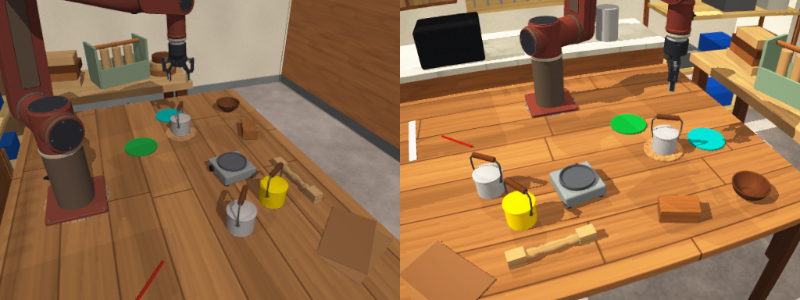

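View pics/c5b.png

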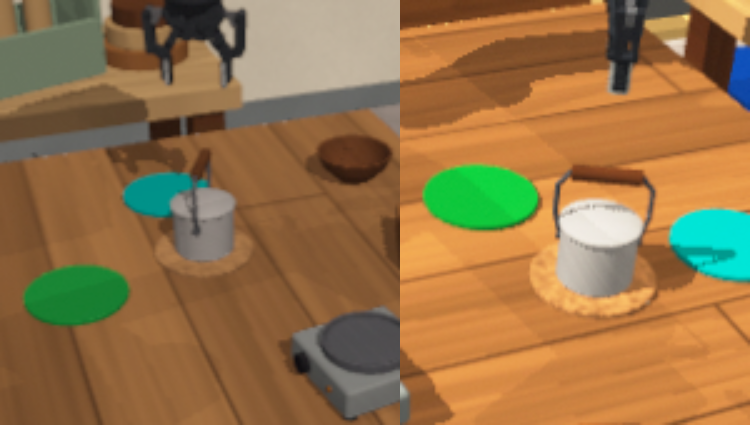

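The pot stands upright on the cork mat and the gripper is well clear above it. The stand is empty, and the spare and yellow pots are where they were.

```bash
python3 -c "
from plant import *
print(job_done(),observe()['time_s'])"
```

```text
the job is handed in; nothing more can be done
the job is handed in; nothing more can be done
```

The glue pot from the warming stand is upright on the round cork mat and released, and I handed the job in at about 17 s of robot time. I lifted it by its bar with a 60 N grip, carried it level, lowered it until it touched at the expected height, then let go and backed straight up.

- **Placement:** in the last pictures the pot's lid centre was within about 4 mm of the mat centre, against a 30 mm margin. Measured tilt was about 1°, which is measurement noise.
- **Robot clear:** the force on the tool was near zero after release.
- **Other things:** the spare pot's position matched its starting one within 3 mm, and the yellow pot looked unmoved.
- **Disagreements:** the views first differed by 5–8 mm on where the bar was, and the wrist camera settled it before the grasp. The scene and side cameras also disagree by about 12 mm on the spare pot, as they did at the start, because each sees a different side of it.

No check failed. The hand-in call reports no verdict.

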